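Clear the clip basket off the tins, heft them and hold up the full one

ROBOT

A 6-joint arm with a two-finger parallel gripper is mounted at the origin on a cart in front of the work surface, level with it; the furniture and walls round the work are solid. World frame = base frame: x ahead of the robot, y to its left, z up, the work surface at z = 0. Lengths are in m, angles in rad, forces in N, time in s.
With the tool pointing down it reaches from about 0.35 to 0.975 m from the base axis. Payload 4.9 kg.
Tool frame: the origin (TCP) lies on the centre line of the jaws, within the pads' length; the fingertips stand 14 mm ahead of it and the grasp point (between the pads) lies 5 mm behind it (manip.nose_length is the distance from the TCP to the fingertips, in m); z points along the fingers, y is the line along which they close (so a half turn about z gives the same grasp; the last joint's range is limited). The gripper opens to 85 mm and grips with 20 to 120 N. Pads are 22 mm wide; open, the fingers measure 114 mm over their backs; the gripper's body (76 mm by 85 mm) begins 54 mm behind the grasp point. The pads swing forward as they close: fully open they stand 13 mm farther back than shut.
Start: joints at [-1.22, 0.053, 1.613, -0, 1.476, -0.119], TCP at [0.283, -0.557, 0.245] pointing down, gripper open.
Joint ranges: [-3.01, 3.01], [-1.01, 2.22], [0.06, 2.58], [-1.02, 4.17], [0.09, 2.62], [-3.14, 3.14]. Speed limits (rad/s): [2.57, 2.57, 3.14, 3.14, 3.14, 3.14].

INTERFACE

Orientations are given as a unit quaternion [w, x, y, z].
In Python, from plant import manip, imaging gives the robot as it stands.
- The arm moves only by the tool play_rows, never from a script. Its argument "commands" is a list of rows, each a list of 6 numbers: the shift along the tool's x, y, z in mm, then the turn, a rotation vector about the tool's x, y, z in degrees. A call has 1 to 5 rows; each row shifts and turns the commanded pose from where the row before left it, along the tool's axes as they then stand; what a row does not reach is not made up. A row lasts 1/12 s, in which the tool goes at most 41.7 mm and 7.16 degrees, less where a joint would pass 70% of its speed; a pose out of reach is approached as far as the arm can. A call is refused whole if a number of a shift passes 41.7 or a number of a turn 7.16, either way. A call with a gripper value outside its range is refused whole. "hand" is the finger opening in mm, from 0 to 85.4, set as the call begins (left out, the last holds). The fingers move at their own pace and stop on an object; the grip force is fixed at half the most. Time passes only in rows, so rows that do not move let the fingers close. It gives the time, the measured TCP pose, the force, the opening and the grip force at its end, in the units of the state.
- manip.state(): the state, without advancing time (a new reading comes with each control period).
- imaging.grab_frame(name): name is "scene" or "top"; returns a dict with "image" (420x560x3 uint8, red, green, blue), "fx", "fy", "cx", "cy" (pixels), "R" (3x3) and "t" (3): a world point X has camera coordinates R X + t. Camera axes: x right, y down, z forward; pixel columns grow to the right and rows downward; lengths in m; the calibration is good to about 2 mm. A picture is of the moment at which its call begins. There is no depth.
- manip.job_done(): hands the job in; it is judged then, once.
The state is a dict: "time": time; "joint_pos": joint angles; "joint_vel": joint speeds; "joint_efforts": joint torques, N m; "tool_pos": TCP position; "tool_rot": TCP orientation; "contact_force": force on the tool from outside, world axes, zero at the start; "ft_torque": the same for the moment, N m; "gripper_width": opening from 0.0 (shut) to 1.0 (fully open); "grasp_force": force on a finger pad.
Only numpy, scipy, OpenCV 4.12 (cv2) and the standard library are available. Lean on these libraries where they do the work, as an engineer would, in place of code of your own. Each camera call takes 0.05 s, during which the arm holds its last target. There are 200 camera calls.

TASK

The clip basket has been left on top of three identical closed tins that stand in the wooden rack: hang it by its handle on the hook of the stand, and let go. Then heft the tins one by one from left to right (as seen from the robot), each lifted clear of its pocket and set back into it, to find by feel the one that holds the full reel of wire, much the heaviest. Finish while still holding that tin up, upright and still, its bottom a few centimetres above the lids of the other two, with those back in their pockets and the basket still on its hook, and leave the other things on the bench where they are.

Things in the scene. Friction and masses are not known exactly. Their poses are not given: they have to be found in the camera images.
- rack: fixed wooden rack for the tins, 92 x 322 x 24 mm, long along its y axis; origin at the centre of its underside, on the table; z up. Three round pockets in its top, 63 mm wide, 12 mm deep (floor 12 mm above the table), centred at its y = +100 mm (left), 0 (middle) and -100 mm (right)
- tin_a: the left one of three identical closed aluminium tins with knurled screw lids: 59 mm across, 82 mm high (lid: the top 14 mm), standing in the left pocket of the rack, lid top 94 mm above the table. Origin: centre of its underside; z up. A reel of wire with a little play is inside: one tin, any of them, weighs 0.52 to 0.68 kg in all, the other two 0.15 to 0.25 kg
- tin_a_mid (a point): centre of the left-hand tin, 41 mm above its underside
- tin_b: the middle one of three identical closed aluminium tins with knurled screw lids: 59 mm across, 82 mm high (lid: the top 14 mm), standing in the middle pocket of the rack, lid top 94 mm above the table. Origin: centre of its underside; z up. A reel of wire with a little play is inside: one tin, any of them, weighs 0.52 to 0.68 kg in all, the other two 0.15 to 0.25 kg
- tin_b_mid (a point): centre of the middle tin (the one under the basket), 41 mm above its underside
- tin_c: the right one of three identical closed aluminium tins with knurled screw lids: 59 mm across, 82 mm high (lid: the top 14 mm), standing in the right pocket of the rack, lid top 94 mm above the table. Origin: centre of its underside; z up. A reel of wire with a little play is inside: one tin, any of them, weighs 0.52 to 0.68 kg in all, the other two 0.15 to 0.25 kg
- tin_c_mid (a point): centre of the right-hand tin, 41 mm above its underside
- basket: loose steel basket with bag clips in it, 66 x 98 mm, walls 36 mm high, 0.18 kg, standing on the middle tin's lid. Its stiff handle: two flat straps up from the 66 mm ends and a level wooden bar between them, along the basket's y axis. Origin: centre of its underside; z up
- basket_bar (a point): centre of the handle bar, 106 mm above the basket's underside, axes as the basket. Bar: 98 mm long (y), 12 mm thick (x), 16 mm high. Under its middle is a notch for the hook, 24 mm wide, 5 mm deep (roof 3 mm, bar's underside 8 mm below this point). A grip across the bar's thickness some 28 mm to one side of the middle leaves the notch free; 62 mm free height below the bar
- hook: fixed stand: round foot 104 mm across and a post 16 mm thick, 242 mm high, at 75 mm along its +x from its origin; from the post an 8 mm round bar reaches out along -x (toward the robot), level above the origin, its end turned up. Origin: on the table below the middle of the level part; z up
- hook_saddle (a point): top of the bar at the middle of the hook's level part, 215 mm above the table; axes as the stand. Level from x = -20 to +20 mm; at x = -29 mm the upturned end, an 11 mm ball, tops out 18 mm above this point; toward the post the bar steps up 18 mm from x = +20 to +34 mm. The basket's bar hangs across it, basket's y at right angles to this x, either way round
- tile_bundle: bystander, to be left alone: banded bundle of square tiles, 49 x 72 x 34 mm; origin at the centre of its underside
- masking_roll: bystander, to be left alone: roll of masking tape lying flat, 104 mm across, 25 mm high; origin at the centre of its underside
- wind_timer: bystander, to be left alone: white wind-up timer, 54 x 60 x 66 mm; origin at the centre of its underside
- tally_book: bystander, to be left alone: spiral notebook, 148 x 109 x 13 mm; origin at the centre of its underside
- lot_marker: bystander, to be left alone: marker pen, 135 mm long, 17 mm thick; origin at the centre of its underside

How it is judged:
On the way, in this order (a step that is already met when the one before it is completed fails the run):
1. the basket hangs on the hook, let go (contact force between basket and hook above 0.8 N and horizontal distance between basket_bar and hook_saddle below 0.035 m and height (world z) of basket_bar between 0.21 and 0.235 m and angle between basket_bar's own z axis and vertical below 0.35 rad and contact force between each of the arm, the fingers and basket below 0.05 N), for 0.3 s.
2. the left-hand tin is lifted clear of its pocket, upright, the other two standing in theirs and the basket on the hook (height (world z) of tin_a_mid above 0.07 m and angle between tin_a_mid's own z axis and vertical below 0.3 rad and contact force between the fingers and tin_a above 1 N and contact force between tin_a and rack below 0.05 N and height (world z) of tin_b_mid between 0.048 and 0.058 m and angle between each of tin_b_mid, tin_c_mid's own z axis and vertical below 0.1 rad and contact force between each of tin_b, tin_c and rack above 0.5 N and height (world z) of tin_c_mid between 0.048 and 0.058 m and contact force between basket and hook above 0.8 N), for 0.2 s.
3. the middle tin is lifted clear of its pocket, upright, the other two standing in theirs and the basket on the hook (height (world z) of tin_b_mid above 0.07 m and angle between tin_b_mid's own z axis and vertical below 0.3 rad and contact force between the fingers and tin_b above 1 N and contact force between tin_b and rack below 0.05 N and height (world z) of tin_a_mid between 0.048 and 0.058 m and angle between each of tin_a_mid, tin_c_mid's own z axis and vertical below 0.1 rad and contact force between each of tin_a, tin_c and rack above 0.5 N and height (world z) of tin_c_mid between 0.048 and 0.058 m and contact force between basket and hook above 0.8 N), for 0.2 s.
4. the right-hand tin is lifted clear of its pocket, upright, the other two standing in theirs and the basket on the hook (height (world z) of tin_c_mid above 0.07 m and angle between tin_c_mid's own z axis and vertical below 0.3 rad and contact force between the fingers and tin_c above 1 N and contact force between tin_c and rack below 0.05 N and height (world z) of tin_a_mid between 0.048 and 0.058 m and angle between each of tin_a_mid, tin_b_mid's own z axis and vertical below 0.1 rad and contact force between each of tin_a, tin_b and rack above 0.5 N and height (world z) of tin_b_mid between 0.048 and 0.058 m and contact force between basket and hook above 0.8 N), for 0.2 s.
At the end, for the whole second after the job is handed in: One tin is held up upright and still by the fingers alone, its centre over 145 mm above the table; the other two stand in the rack's pockets untouched, each pressing on it with under 3.8 N (so the heaviest is the one held); the basket hangs within 35 mm of the saddle, near upright, let go (all of step 1 and ((height (world z) of tin_a_mid above 0.145 m and angle between tin_a_mid's own z axis and vertical below 0.3 rad and contact force between the fingers and tin_a above 1 N and contact force between tin_a and rack below 0.05 N and linear speed of tin_a below 0.05 m/s and contact force between tin_a and basket below 0.05 N and contact force between tin_a and hook below 0.05 N and height (world z) of tin_b_mid between 0.048 and 0.058 m and angle between each of tin_b_mid, tin_c_mid's own z axis and vertical below 0.1 rad and contact force between tin_b and rack between 0.5 and 3.8 N and contact force between each of the arm, the fingers, tin_a and tin_b below 0.05 N and height (world z) of tin_c_mid between 0.048 and 0.058 m and contact force between tin_c and rack between 0.5 and 3.8 N and contact force between each of the arm, the fingers, tin_a and tin_c below 0.05 N) or (height (world z) of tin_b_mid above 0.145 m and angle between tin_b_mid's own z axis and vertical below 0.3 rad and contact force between the fingers and tin_b above 1 N and contact force between tin_b and rack below 0.05 N and linear speed of tin_b below 0.05 m/s and contact force between tin_b and basket below 0.05 N and contact force between tin_b and hook below 0.05 N and height (world z) of tin_a_mid between 0.048 and 0.058 m and angle between each of tin_a_mid, tin_c_mid's own z axis and vertical below 0.1 rad and contact force between tin_a and rack between 0.5 and 3.8 N and contact force between each of the arm, the fingers, tin_b and tin_a below 0.05 N and height (world z) of tin_c_mid between 0.048 and 0.058 m and contact force between tin_c and rack between 0.5 and 3.8 N and contact force between each of the arm, the fingers, tin_b and tin_c below 0.05 N) or (height (world z) of tin_c_mid above 0.145 m and angle between tin_c_mid's own z axis and vertical below 0.3 rad and contact force between the fingers and tin_c above 1 N and contact force between tin_c and rack below 0.05 N and linear speed of tin_c below 0.05 m/s and contact force between tin_c and basket below 0.05 N and contact force between tin_c and hook below 0.05 N and height (world z) of tin_a_mid between 0.048 and 0.058 m and angle between each of tin_a_mid, tin_b_mid's own z axis and vertical below 0.1 rad and contact force between tin_a and rack between 0.5 and 3.8 N and contact force between each of the arm, the fingers, tin_c and tin_a below 0.05 N and height (world z) of tin_b_mid between 0.048 and 0.058 m and contact force between tin_b and rack between 0.5 and 3.8 N and contact force between each of the arm, the fingers, tin_c and tin_b below 0.05 N))); the arm keeps its last pose, push and grip.
It fails at once if a tin is tipped over (more than 45 degrees) (angle between any of tin_a_mid, tin_b_mid, tin_c_mid's own z axis and vertical above 0.8 rad).
It fails at once if the basket is tipped so that its clips would fall out (more than 50 degrees) (angle between basket_bar's own z axis and vertical above 0.9 rad).
It fails at once if a bystander is shifted by more than 3 cm (distance of any of tile_bundle, masking_roll, wind_timer, tally_book, lot_marker from where it was at the start of the episode above 0.03 m).
It also fails if it takes over 72 s, if anything falls off the work surface, if the arm or the gripper's body presses on something with over 40 N, if the wrist force passes 120 N, or if a joint passes its speed limit or range.

## Working session

There is one attempt and no reset: what is moved stays moved. The work goes in short steps, Python scripts to look and compute and a tool call to move; the robot and the scene stay as the last step left them, time stands still between calls to the robot, and variables do not carry over. Pictures are saved under pics/ and viewed, at most 10 in all, crops included, and the job is handed in when it is done.

Besides the shell and the picture viewer there is one more tool, called after "Request:" as a command line: name --pt "numbers of a row" for each row, then --argument value for the rest. play_rows: Moves the arm, as the interface text tells. Its arguments: {"type":"object","properties":{"commands":{"type":"array","items":{"type":"array","items":{"type":"number"}}},"hand":{"type":"number"}},"required":["commands"]}

```bash
mkdir -p pics; ls; cat > h.py <<'E'
import numpy as np, cv2
from plant import manip, imaging
def grab(n,fn=None):
    f=imaging.grab_frame(n)
    if fn: cv2.imwrite(fn,cv2.cvtColor(f['image'],cv2.COLOR_RGB2BGR))
    return f
def ray(f,u,v):
    R=np.array(f['R']);t=np.array(f['t'])
    o=-R.T@t; d=R.T@np.array([(u-f['cx'])/f['fx'],(v-f['cy'])/f['fy'],1]); return o,d/np.linalg.norm(d)
def onz(f,u,v,z):
    o,d=ray(f,u,v); return o+d*(z-o[2])/d[2]
def tri(f1,p1,f2,p2):
    o1,d1=ray(f1,*p1);o2,d2=ray(f2,*p2)
    s=np.linalg.lstsq(np.c_[d1,-d2],o2-o1,rcond=None)[0]
    a=o1+s[0]*d1;b=o2+s[1]*d2; return (a+b)/2,np.linalg.norm(a-b)
def proj(f,X):
    c=np.array(f['R'])@np.array(X)+np.array(f['t']); return f['fx']*c[0]/c[2]+f['cx'],f['fy']*c[1]/c[2]+f['cy']
E
python3 - <<'E'
from h import *
for n in ['scene','top']:
    f=grab(n,f'pics/{n}0.png'); print(n,f['fx'],f['cx'],f['cy'],-np.array(f['R']).T@f['t'],np.round(f['R'],3).tolist())
print(manip.state())
E
```

```text
pics
scene 456.2349475899919 283.8524602551722 207.51853990952924 [0.02644145 0.7307983  0.66996588] [[-0.832, -0.555, 0.004], [-0.263, 0.388, -0.883], [0.489, -0.736, -0.469]]
top 504.2150188408006 280.9350558054004 211.2654540542087 [ 0.35326888 -0.09641945  1.40883854] [[-0.023, -0.999, -0.026], [-0.99, 0.026, -0.141], [0.142, 0.022, -0.99]]
{'time': 0.1, 'joint_pos': array([-1.22000684e+00,  5.33318712e-02,  1.61420403e+00, -1.03655264e-06,
        1.47597505e+00, -1.18962631e-01]), 'joint_vel': array([-0.00087825, -0.00225614, -0.00223616,  0.00133063,  0.00237254,
       -0.00095067]), 'joint_efforts': array([-8.72665942e-05, -3.94904137e+01, -3.71363533e+01, -1.88526819e-04,
        3.91349924e-03, -7.33181537e-06]), 'tool_pos': array([ 0.28274621, -0.55676898,  0.24413221]), 'tool_rot': array([-9.52649860e-04,  9.72542734e-01,  2.32722391e-01, -1.11441524e-04]), 'contact_force': array([-0.22123807, -0.65007154,  0.69413042]), 'ft_torque': array([-0.04855322, -0.02018349,  0.01697907]), 'grasp_force': 0.0, 'gripper_width': 0.9997721076949001}
```

View pics/scene0.png

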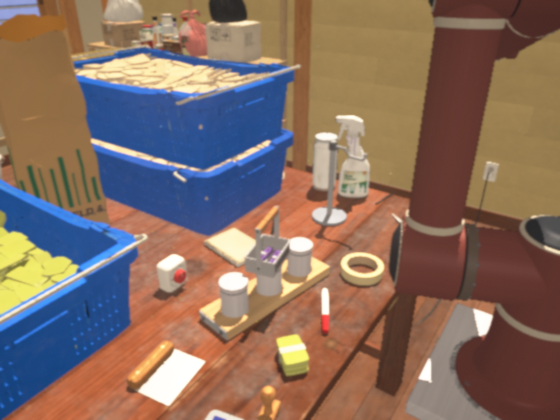

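View pics/top0.png

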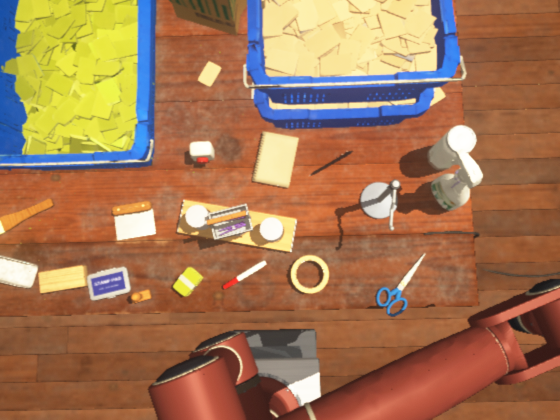

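The scene view shows the rack at about (265,290) with the basket on the middle tin and the stand at (332,180). In the top view the rack is at (237,226) and the hook stand at (385,200). I'll enlarge both in one picture.

```bash
python3 - <<'E'
import cv2,numpy as np
t=cv2.imread('pics/top0.png');s=cv2.imread('pics/scene0.png')
a=cv2.resize(t[170:260,170:420],(800,288),interpolation=cv2.INTER_CUBIC) #3.2
b=cv2.resize(s[130:335,195:355],None,fx=1.5,fy=1.5)
b1=cv2.resize(s[200:300,200:335],None,fx=3.0,fy=3.0,interpolation=cv2.INTER_CUBIC)
b2=cv2.resize(s[130:230,305:375],None,fx=3.0,fy=3.0,interpolation=cv2.INTER_CUBIC)
o=np.zeros((600,800,3),np.uint8);o[:288]=a;o[295:595,:405]=b1;o[295:595,410:620]=b2
cv2.imwrite('pics/m1.png',o)
E
```

```text
(no output)
```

View pics/m1.png

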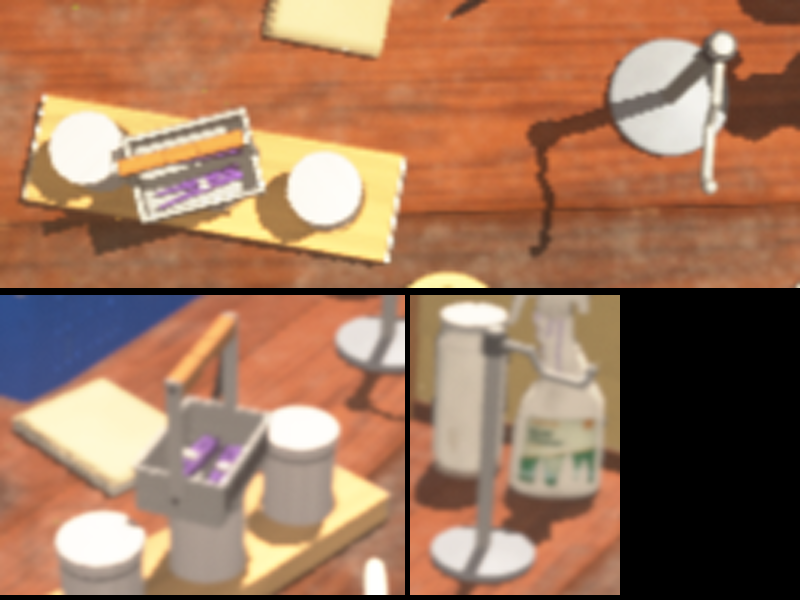

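The mosaic shows, in the top view, the handle bar from about (118,162) to (243,140), the hook ball at (711,187) and its post top at (722,45), and the lids at (87,148) and (325,190). In the scene view the bar ends are near (172,383) and (232,322), and the ball is at (593,368).

```bash
cat > m.py <<'E'
from h import *
T=lambda u,v:(170+u/3.2,170+v/3.2)
S1=lambda u,v:(200+u/3,200+(v-295)/3)
S2=lambda u,v:(305+(u-410)/3,130+(v-295)/3)
ft=grab('top');fs=grab('scene')
P={}
for n,a,b in [('barL',T(118,162),S1(174,384)),('barR',T(243,140),S1(232,322)),('ball',T(711,187),S2(593,368)),
  ('stepfoot',T(718,118),S2(555,376)),('posttop',T(722,45),S2(492,338)),('lidA',T(87,148),S1(100,538)),('lidC',T(325,190),S1(303,428))]:
    p,e=tri(ft,a,fs,b);P[n]=p;print(n,p.round(3),'err',round(e,4))
for z in (.094,): print('lid on z', onz(ft,*T(87,148),z).round(3),onz(ft,*T(325,190),z).round(3))
c=[onz(ft,*T(*q),.024)[:2] for q in [(42,97),(404,157),(385,262),(22,202)]]
c=np.array(c);print('rack',c.round(3).tolist(),c.mean(0).round(3))
d=c[0]+c[3]-c[1]-c[2];print('rack yaw',np.degrees(np.arctan2(-d[0],d[1])), np.linalg.norm(d)/2)
print('foot',onz(ft,*T(668,97),.006).round(3))
print('post top z.242',onz(ft,*T(722,45),.242).round(3),'ball z.228',onz(ft,*T(711,187),.228).round(3))
for z in (.2,): print('bar',onz(ft,*T(118,162),z).round(3),onz(ft,*T(243,140),z).round(3))
E
python3 m.py
```

```text
barL [0.505 0.108 0.205] err 0.0057
barR [0.521 0.014 0.205] err 0.0024
ball [ 0.473 -0.33   0.23 ] err 0.0029
stepfoot [ 0.522 -0.344  0.208] err 0.0145
posttop [ 0.579 -0.343  0.232] err 0.0001
lidA [0.534 0.154 0.094] err 0.0002
lidC [ 0.493 -0.042  0.095] err 0.0026
lid on z [0.534 0.154 0.094] [ 0.494 -0.042  0.094]
rack [[0.59, 0.207], [0.529, -0.108], [0.439, -0.089], [0.498, 0.224]] [0.514 0.059]
rack yaw -10.896119954713862 0.3197022867335298
foot [ 0.578 -0.34   0.006]
post top z.242 [ 0.578 -0.341  0.242] ball z.228 [ 0.475 -0.33   0.228]
bar [0.508 0.111 0.2  ] [0.523 0.015 0.2  ]
```

```bash
cat > plan.py <<'E'
# rows from the present pose to (x,y,z,yaw of tool x), tool down, in n rows; usage plan.go([(x,y,z,yaw,n),...])
from h import *
from scipy.spatial.transform import Rotation as Ro
def pose():
    s=manip.state();q=s['tool_rot'];return np.array(s['tool_pos']),Ro.from_quat([q[1],q[2],q[3],q[0]]),s
def down(yaw):
    a=np.radians(yaw);return Ro.from_matrix(np.c_[[np.cos(a),np.sin(a),0],[np.sin(a),-np.cos(a),0],[0,0,-1]])
def go(wps):
    p,R,s=pose();print('t',round(s['time'],2),'at',p.round(4),'yaw',np.degrees(np.arctan2(*R.as_matrix()[[1,0],0])).round(1))
    for x,y,z,yaw,n in wps:
        T=np.array([x,y,z]);dr=(R.inv()*down(yaw)).as_rotvec(degrees=True)/n;dp=(T-p)/n
        print('->',T,yaw)
        for i in range(n):
            print(np.r_[R.inv().apply(dp)*1000,dr].round(1).tolist(),end=',\n' if i%5==4 else ',')
            p=p+dp;R=R*Ro.from_rotvec(dr,degrees=True)
        p,R=T,down(yaw);print()
E
python3 -c "
import plan
plan.go([(0.509,0.089,0.32,100,20)])"
```

```text
t 0.2 at [ 0.2828 -0.5569  0.2445] yaw 26.9
-> [0.509 0.089 0.32 ] 100
[24.7, -23.7, -3.7, -0.0, -0.0, -3.7],[26.2, -22.1, -3.7, -0.0, -0.0, -3.7],[27.5, -20.3, -3.7, -0.0, -0.0, -3.7],[28.8, -18.6, -3.7, -0.0, -0.0, -3.7],[29.9, -16.7, -3.7, -0.0, -0.0, -3.7],
[30.9, -14.7, -3.8, -0.0, -0.0, -3.7],[31.8, -12.7, -3.8, -0.0, -0.0, -3.7],[32.5, -10.7, -3.8, -0.0, -0.0, -3.7],[33.1, -8.6, -3.8, -0.0, -0.0, -3.7],[33.6, -6.5, -3.8, -0.0, -0.0, -3.7],
[33.9, -4.3, -3.8, -0.0, -0.0, -3.7],[34.2, -2.1, -3.8, -0.0, -0.0, -3.7],[34.2, 0.0, -3.8, -0.0, -0.0, -3.7],[34.1, 2.2, -3.8, -0.0, -0.0, -3.7],[33.9, 4.4, -3.8, -0.0, -0.0, -3.7],
[33.6, 6.5, -3.8, -0.0, -0.0, -3.7],[33.1, 8.7, -3.8, -0.0, -0.0, -3.7],[32.5, 10.8, -3.8, -0.0, -0.0, -3.7],[31.7, 12.8, -3.8, -0.0, -0.0, -3.7],[30.8, 14.8, -3.8, -0.0, -0.0, -3.7],
```

Request:
play_rows --pt "25 -24 -8 0 0 -3.7" --pt "26 -22 -8 0 0 -3.7" --pt "27.5 -20 -8 0 0 -3.7" --pt "29 -18.5 -8 0 0 -3.7" --pt "30 -16.5 -8 0 0 -3.7" --hand 85

```text
time: 0.62
tool_pos: [0.34, -0.3941, 0.2853]
tool_rot: [-0.0, 0.922, 0.387, 0.0]
contact_force: [0.4, -1.2, 0.5]
gripper_width: 0.996
grasp_force: 0.0
```

Request:
play_rows --pt "31 -14.5 -8 0 0 -3.7" --pt "32 -12.5 -8 0 0 -3.7" --pt "32.5 -10.5 -8 0 0 -3.7" --pt "33 -8.5 -8 0 0 -3.7" --pt "33.5 -6.5 0 0 0 -3.7"

```text
time: 1.03
tool_pos: [0.3968, -0.233, 0.3193]
tool_rot: [0.002, 0.848, 0.53, 0.001]
contact_force: [1.4, -0.1, 0.0]
gripper_width: 0.991
grasp_force: 0.0
```

Request:
play_rows --pt "34 -4 0 0 0 -3.7" --pt "34 -2 0 0 0 -3.7" --pt "34 0 0 0 0 -3.7" --pt "34 2 0 0 0 -3.7" --pt "34 4.5 0 0 0 -3.7"

```text
time: 1.45
tool_pos: [0.4514, -0.0711, 0.3173]
tool_rot: [0.0, 0.751, 0.66, 0.0]
contact_force: [0.8, -1.1, 0.0]
gripper_width: 0.999
grasp_force: 0.0
```

Request:
play_rows --pt "33.5 6.5 0 0 0 -3.7" --pt "33 8.5 0 0 0 -3.7" --pt "32.5 10.5 0 0 0 -3.7" --pt "31.5 12.5 0 0 0 -3.7" --pt "30.5 14.5 0 0 0 -3.7"

```text
time: 1.87
tool_pos: [0.5047, 0.0905, 0.3172]
tool_rot: [0.0, 0.635, 0.772, 0.0]
contact_force: [0.5, -0.0, 0.3]
gripper_width: 0.997
grasp_force: 0.0
```

```bash
python3 - <<'E'
import plan
plan.go([(0.5095,0.089,0.195,100,10)])
f=plan.grab('scene');g=plan.grab('top')
import cv2,numpy as np
a=cv2.resize(f['image'][130:330,180:380],None,fx=2,fy=2);b=cv2.resize(g['image'][150:270,150:350],(400,240))
o=np.zeros((400,800,3),np.uint8);o[:,:400]=a;o[:240,400:]=b
cv2.imwrite('pics/m2.png',o[...,::-1])
E
```

```text
t 1.87 at [0.5047 0.0905 0.3172] yaw 101.1
-> [0.5095 0.089  0.195 ] 100
[-0.2, 0.4, 12.2, 0.0, 0.0, 0.1],[-0.2, 0.4, 12.2, 0.0, 0.0, 0.1],[-0.2, 0.4, 12.2, 0.0, 0.0, 0.1],[-0.2, 0.4, 12.2, 0.0, 0.0, 0.1],[-0.2, 0.4, 12.2, 0.0, 0.0, 0.1],
[-0.2, 0.4, 12.2, 0.0, 0.0, 0.1],[-0.2, 0.4, 12.2, 0.0, 0.0, 0.1],[-0.2, 0.4, 12.2, 0.0, 0.0, 0.1],[-0.2, 0.4, 12.2, 0.0, 0.0, 0.1],[-0.2, 0.5, 12.2, 0.0, 0.0, 0.1],
```

View pics/m2.png

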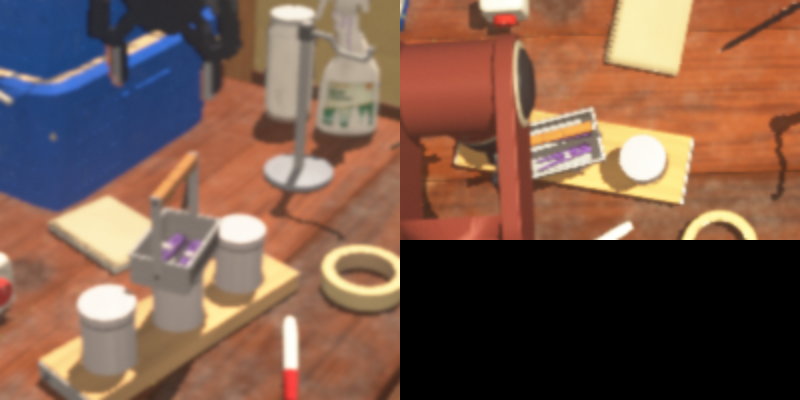

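The gripper hangs open above the bar (bar in the left image from (155,200) to (195,158)); lower over it and close.

Request:
play_rows --pt "0 1 12.2 0 0 0" --pt "0 1 12.2 0 0 0" --pt "-0.5 1 12.2 0 0 0.3" --pt "-0.5 1 12.2 0 0 0.3" --pt "-0.5 1 12.2 0 0 0.4" --hand 85

```text
time: 2.38
tool_pos: [0.5092, 0.0872, 0.2541]
tool_rot: [-0.001, 0.644, 0.765, -0.001]
contact_force: [0.4, 0.2, 0.2]
gripper_width: 0.996
grasp_force: 0.0
```

Request:
play_rows --pt "0 0 12.2 0 0 0" --pt "0 0 12.2 0 0 0" --pt "0 0 12.2 0 0 0" --pt "0 0 12.2 0 0 0" --pt "0 0 11.2 0 0 0"

```text
time: 2.8
tool_pos: [0.5096, 0.0881, 0.1949]
tool_rot: [-0.0, 0.643, 0.766, -0.0]
contact_force: [0.5, 0.6, -0.8]
gripper_width: 0.995
grasp_force: 0.0
```

Request:
play_rows --pt "0 0 0 0 0 0" --pt "0 0 0 0 0 0" --pt "0 0 0 0 0 0" --pt "0 0 0 0 0 0" --pt "0 0 0 0 0 0" --hand 0

```text
time: 3.22
tool_pos: [0.5103, 0.0882, 0.1974]
tool_rot: [0.001, 0.643, 0.766, 0.001]
contact_force: [0.1, 0.7, -0.6]
gripper_width: 0.292
grasp_force: 0.0
```

Request:
play_rows --pt "0 0 0 0 0 0" --pt "0 0 0 0 0 0" --pt "0 0 0 0 0 0" --pt "0 0 0 0 0 0" --pt "0 0 0 0 0 0"

```text
time: 3.63
tool_pos: [0.5101, 0.0883, 0.1971]
tool_rot: [0.0, 0.643, 0.766, 0.001]
contact_force: [-0.3, 1.4, 4.0]
gripper_width: 0.121
grasp_force: 59.7
```

Request:
play_rows --pt "0 0 -4 0 0 0" --pt "0 0 -8 0 0 0" --pt "0 0 -12 0 0 0" --pt "0 0 -16 0 0 0" --pt "0 0 -16 0 0 0"

```text
time: 4.05
tool_pos: [0.5094, 0.0881, 0.2531]
tool_rot: [-0.0, 0.643, 0.766, -0.0]
contact_force: [0.3, 1.2, -1.4]
gripper_width: 0.128
grasp_force: 58.9
```

Request:
play_rows --pt "0 0 -14 0 0 0" --pt "0 0 -8 0 0 0" --pt "0 0 -4 0 0 0" --pt "0 0 0 0 0 0" --pt "0 0 0 0 0 0"

```text
time: 4.47
tool_pos: [0.5095, 0.0881, 0.2778]
tool_rot: [-0.0, 0.643, 0.766, -0.0]
contact_force: [0.2, -0.2, -1.8]
gripper_width: 0.127
grasp_force: 58.9
```

```bash
python3 - <<'E'
import plan
f=plan.grab('scene','pics/s3.png')
import cv2,numpy as np
cv2.imwrite('pics/m3.png',cv2.resize(f['image'][100:330,180:380],None,fx=2.5,fy=2.5)[...,::-1])
print(plan.pose()[0],plan.pose()[1].as_matrix().round(3).tolist(), plan.pose()[2]['contact_force'])
E
```

```text
[0.50928399 0.08812098 0.27724074] [[-0.172, 0.985, -0.002], [0.985, 0.172, -0.0], [0.0, -0.002, -1.0]] [-0.28171219 -0.36068827 -2.37651967]
```

View pics/m3.png

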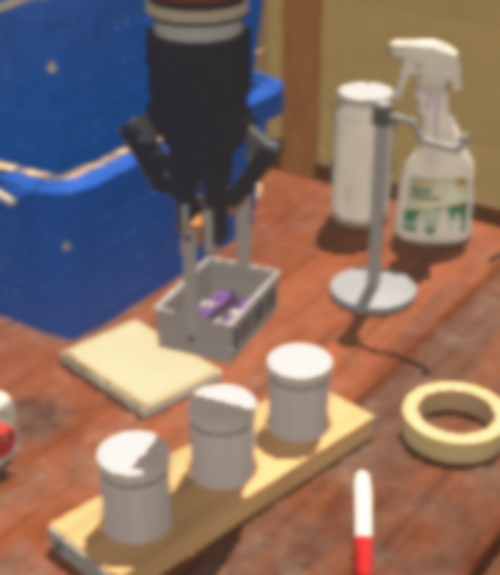

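The basket hangs level in the grip (bar near (195,220), basket (215,305)), clear of the tins. Next, carry it to the front of the hook.

```bash
python3 -c "
import plan
plan.go([(0.4165,-0.296,0.257,84,15),(0.506,-0.3055,0.257,84,10)])"
```

```text
t 4.52 at [0.5093 0.0881 0.2772] yaw 99.9
-> [ 0.4165 -0.296   0.257 ] 84
[-24.2, -10.5, 1.4, -0.0, -0.0, 1.1],[-24.4, -10.1, 1.4, -0.0, -0.0, 1.1],[-24.5, -9.6, 1.4, -0.0, -0.0, 1.1],[-24.7, -9.1, 1.4, -0.0, -0.0, 1.1],[-24.9, -8.7, 1.4, -0.0, -0.0, 1.1],
[-25.0, -8.2, 1.4, -0.0, -0.0, 1.1],[-25.2, -7.8, 1.4, -0.0, -0.0, 1.1],[-25.3, -7.3, 1.4, -0.0, -0.0, 1.1],[-25.4, -6.8, 1.4, -0.0, -0.0, 1.1],[-25.6, -6.3, 1.4, -0.0, -0.0, 1.1],
[-25.7, -5.9, 1.4, -0.0, -0.0, 1.1],[-25.8, -5.4, 1.4, -0.0, -0.0, 1.1],[-25.9, -4.9, 1.4, -0.0, -0.0, 1.1],[-26.0, -4.4, 1.4, -0.0, -0.0, 1.1],[-26.0, -4.0, 1.3, -0.0, -0.0, 1.1],

-> [ 0.506  -0.3055  0.257 ] 84
[-0.0, 9.0, 0.0, 0.0, 0.0, 0.0],[-0.0, 9.0, 0.0, 0.0, 0.0, 0.0],[-0.0, 9.0, 0.0, 0.0, 0.0, 0.0],[-0.0, 9.0, 0.0, 0.0, 0.0, 0.0],[-0.0, 9.0, 0.0, 0.0, 0.0, 0.0],
[-0.0, 9.0, 0.0, 0.0, 0.0, 0.0],[-0.0, 9.0, 0.0, 0.0, 0.0, 0.0],[-0.0, 9.0, 0.0, 0.0, 0.0, 0.0],[-0.0, 9.0, 0.0, 0.0, 0.0, 0.0],[-0.0, 9.0, 0.0, 0.0, 0.0, 0.0],
```

Request:
play_rows --pt "-12 -5 0 0 0 1" --pt "-20 -9 1 0 0 1" --pt "-24.5 -10 1.5 0 0 1" --pt "-24.5 -9.5 1.5 0 0 1" --pt "-25 -9 1.5 0 0 1"

```text
time: 4.93
tool_pos: [0.4806, -0.024, 0.2716]
tool_rot: [-0.001, 0.676, 0.736, -0.001]
contact_force: [0.3, 0.3, -1.9]
gripper_width: 0.127
grasp_force: 58.9
```

Request:
play_rows --pt "-25 -8.5 1.5 0 0 1" --pt "-25 -8 1.5 0 0 1" --pt "-25 -7.5 1.5 0 0 1" --pt "-25.5 -7 1.5 0 0 1" --pt "-25.5 -6.5 1.5 0 0 1"

```text
time: 5.35
tool_pos: [0.4493, -0.1519, 0.2642]
tool_rot: [-0.001, 0.708, 0.706, -0.0]
contact_force: [-0.2, -0.7, -2.1]
gripper_width: 0.127
grasp_force: 58.9
```

Request:
play_rows --pt "-25.5 -6 1.5 0 0 1" --pt "-26 -5.5 1.5 0 0 1" --pt "-26 -5 1.5 0 0 1" --pt "-24 -4.5 1.5 0 0 1" --pt "-20 -3 1 0 0 1"

```text
time: 5.77
tool_pos: [0.4209, -0.2727, 0.257]
tool_rot: [-0.001, 0.739, 0.674, -0.0]
contact_force: [1.4, -0.3, -1.6]
gripper_width: 0.125
grasp_force: 58.9
```

Request:
play_rows --pt "-12 -3 0 0 0 1" --pt "-4 0 0 0 0 0" --pt "0 0 0 0 0 0"

```text
time: 6.02
tool_pos: [0.4175, -0.2871, 0.2577]
tool_rot: [-0.001, 0.744, 0.668, 0.0]
contact_force: [-0.1, -0.6, -2.8]
gripper_width: 0.125
grasp_force: 58.9
```

```bash
python3 - <<'E'
import plan
plan.go([(0.506,-0.3055,0.257,84,10)])
f=plan.grab('scene','pics/s4.png');g=plan.grab('top','pics/t4.png')
import cv2,numpy as np
o=np.zeros((450,800,3),np.uint8)
o[:,:400]=cv2.resize(f['image'][100:250,270:403],(400,450),interpolation=cv2.INTER_CUBIC);o[:300,400:]=cv2.resize(g['image'][160:260,320:453],(400,300),interpolation=cv2.INTER_CUBIC)
cv2.imwrite('pics/m4.png',o[...,::-1])
E
```

```text
t 6.02 at [ 0.4175 -0.2871  0.2577] yaw 83.8
-> [ 0.506  -0.3055  0.257 ] 84
[-0.9, 9.0, 0.1, -0.0, -0.0, -0.0],[-0.9, 9.0, 0.1, -0.0, -0.0, -0.0],[-0.9, 9.0, 0.1, -0.0, -0.0, -0.0],[-0.9, 9.0, 0.1, -0.0, -0.0, -0.0],[-0.9, 9.0, 0.1, -0.0, -0.0, -0.0],
[-0.9, 9.0, 0.1, -0.0, -0.0, -0.0],[-0.9, 9.0, 0.1, -0.0, -0.0, -0.0],[-0.9, 9.0, 0.1, -0.0, -0.0, -0.0],[-0.9, 9.0, 0.1, -0.0, -0.0, -0.0],[-0.9, 9.0, 0.1, -0.0, -0.0, -0.0],
```

View pics/m4.png

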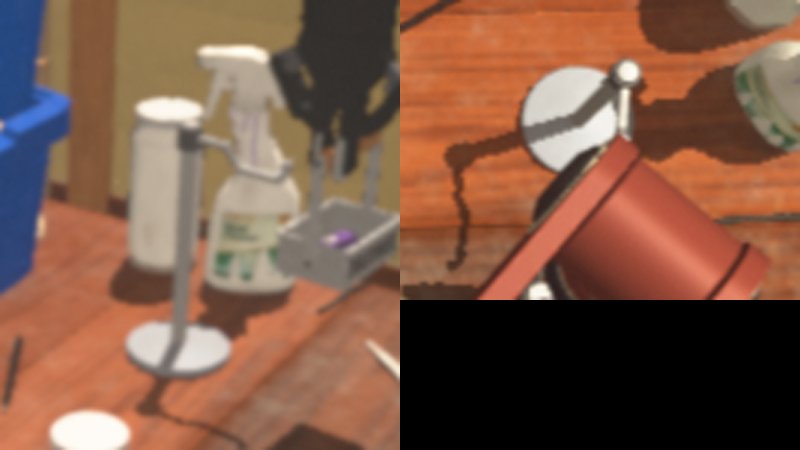

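The basket stands in front of the hook: the ball is at (287,167), with the bar above it and the basket rim (about 215) below it. Move in above the level part.

Request:
play_rows --pt "-0.5 5 0 0 0 0" --pt "-1 9 0 0 0 0" --pt "-1 9 0 0 0 0" --pt "-1 9 0 0 0 0" --pt "-1 9 0 0 0 0"

```text
time: 6.53
tool_pos: [0.4597, -0.2954, 0.2583]
tool_rot: [0.0, 0.743, 0.669, 0.0]
contact_force: [-0.1, -0.1, -1.5]
gripper_width: 0.127
grasp_force: 58.9
```

Request:
play_rows --pt "-1 9 0 0 0 0" --pt "-1 9 0 0 0 0" --pt "-1 9 0 0 0 0" --pt "-1 9 0 0 0 0" --pt "-0.5 9 0 0 0 0"

```text
time: 6.95
tool_pos: [0.5035, -0.305, 0.2582]
tool_rot: [-0.0, 0.744, 0.669, -0.0]
contact_force: [0.4, 0.5, -1.7]
gripper_width: 0.126
grasp_force: 58.9
```

Request:
play_rows --pt "0 4 0 0 0 0" --pt "0 0 0 0 0 0" --pt "0 0 0 0 0 0"

```text
time: 7.2
tool_pos: [0.5066, -0.3052, 0.2582]
tool_rot: [-0.0, 0.744, 0.669, -0.0]
contact_force: [0.2, 0.3, -1.7]
gripper_width: 0.131
grasp_force: 58.9
```

```bash
python3 - <<'E'
import plan
plan.go([(0.506,-0.3055,0.214,84,10)])
f=plan.grab('scene','pics/s5.png');g=plan.grab('top','pics/t5.png')
import cv2,numpy as np
o=np.zeros((450,800,3),np.uint8)
o[:,:400]=cv2.resize(f['image'][100:250,270:403],(400,450),interpolation=cv2.INTER_CUBIC);o[:300,400:]=cv2.resize(g['image'][160:260,320:453],(400,300),interpolation=cv2.INTER_CUBIC)
cv2.imwrite('pics/m5.png',o[...,::-1])
E
```

```text
t 7.2 at [ 0.5066 -0.3052  0.2582] yaw 83.9
-> [ 0.506  -0.3055  0.214 ] 84
[-0.0, -0.1, 4.4, -0.0, -0.0, -0.0],[-0.0, -0.1, 4.4, -0.0, -0.0, -0.0],[-0.0, -0.1, 4.4, -0.0, -0.0, -0.0],[-0.0, -0.1, 4.4, -0.0, -0.0, -0.0],[-0.0, -0.1, 4.4, -0.0, -0.0, -0.0],
[-0.0, -0.1, 4.4, -0.0, -0.0, -0.0],[-0.0, -0.1, 4.4, -0.0, -0.0, -0.0],[-0.0, -0.1, 4.4, -0.0, -0.0, -0.0],[-0.0, -0.1, 4.4, -0.0, -0.0, -0.0],[-0.0, -0.1, 4.4, -0.0, -0.0, -0.0],
```

View pics/m5.png

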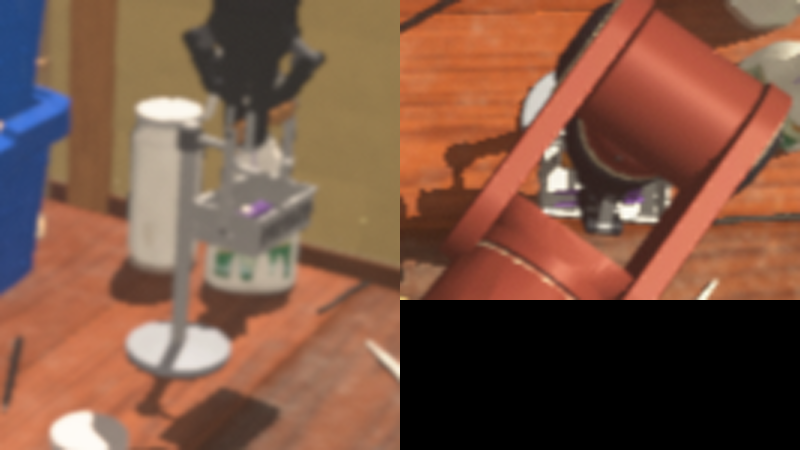

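The basket is in front of the post, with the hook bar passing between rim and handle. Lower it onto the hook.

Request:
play_rows --pt "0 0 5 0 0 0" --pt "0 0 8 0 0 0" --pt "0 0 8 0 0 0" --pt "0 0 8 0 0 0" --pt "0 0 6 0 0 0"

```text
time: 7.72
tool_pos: [0.5059, -0.3048, 0.2213]
tool_rot: [-0.001, 0.744, 0.669, -0.0]
contact_force: [0.8, -0.3, -1.4]
gripper_width: 0.128
grasp_force: 58.9
```

Request:
play_rows --pt "0 0 3 0 0 0" --pt "0 0 2 0 0 0" --pt "0 0 1 0 0 0" --pt "0 0 1 0 0 0" --pt "0 0 0 0 0 0"

```text
time: 8.13
tool_pos: [0.5067, -0.3053, 0.2165]
tool_rot: [0.0, 0.744, 0.669, 0.0]
contact_force: [-0.2, 0.0, -1.5]
gripper_width: 0.127
grasp_force: 58.9
```

Request:
play_rows --pt "0 0 1 0 0 0" --pt "0 0 1 0 0 0" --pt "0 0 1 0 0 0" --pt "0 0 0 0 0 0" --pt "0 0 0 0 0 0"

```text
time: 8.55
tool_pos: [0.5069, -0.3054, 0.2147]
tool_rot: [0.001, 0.744, 0.669, 0.0]
contact_force: [-1.4, 0.9, 5.9]
gripper_width: 0.132
grasp_force: 59.9
```

Request:
play_rows --pt "0 0 1 0 0 0" --pt "0 0 1 0 0 0" --pt "0 0 0 0 0 0" --pt "0 0 0 0 0 0"

```text
time: 8.88
tool_pos: [0.507, -0.3055, 0.2144]
tool_rot: [0.001, 0.744, 0.669, 0.0]
contact_force: [-4.1, 3.8, 12.0]
gripper_width: 0.127
grasp_force: 60.9
```

Contact with the hook at the expected height. Ease off and open.

Request:
play_rows --pt "0 0 -2 0 0 0" --pt "0 0 0 0 0 0" --pt "0 0 0 0 0 0"

```text
time: 9.13
tool_pos: [0.507, -0.3055, 0.2147]
tool_rot: [0.001, 0.744, 0.669, 0.0]
contact_force: [-1.8, 2.4, 6.6]
gripper_width: 0.128
grasp_force: 60.1
```

Request:
play_rows --pt "0 0 0 0 0 0" --pt "0 0 0 0 0 0" --pt "0 0 0 0 0 0" --pt "0 0 0 0 0 0" --pt "0 0 0 0 0 0" --hand 50

```text
time: 9.55
tool_pos: [0.5064, -0.3051, 0.2126]
tool_rot: [-0.0, 0.744, 0.669, -0.0]
contact_force: [-0.3, -0.1, -0.6]
gripper_width: 0.585
grasp_force: 0.0
```

```bash
python3 - <<'E'
import plan
f=plan.grab('scene','pics/s6.png');g=plan.grab('top','pics/t6.png')
import cv2,numpy as np
o=np.zeros((450,800,3),np.uint8)
o[:,:400]=cv2.resize(f['image'][100:250,270:403],(400,450),interpolation=cv2.INTER_CUBIC);o[:300,400:]=cv2.resize(g['image'][160:260,320:453],(400,300),interpolation=cv2.INTER_CUBIC)
cv2.imwrite('pics/m6.png',o[...,::-1])
E
```

```text
(no output)
```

View pics/m6.png

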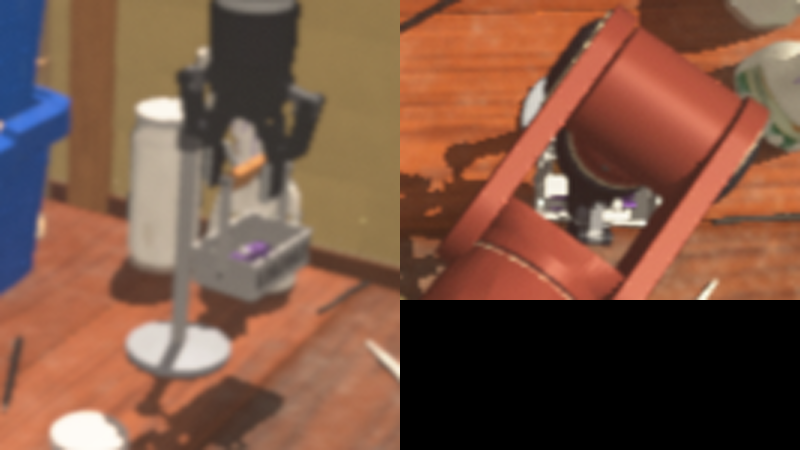

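The basket hangs level on the hook with the fingers open on both sides of the bar. Rise and go to the left tin.

Request:
play_rows --pt "0 0 -6 0 0 0" --pt "0 0 -12 0 0 0" --pt "0 0 -20 0 0 0" --pt "0 0 -30 0 0 0" --pt "0 0 -34 0 0 0"

```text
time: 10.07
tool_pos: [0.506, -0.3047, 0.3158]
tool_rot: [-0.001, 0.744, 0.669, -0.0]
contact_force: [0.9, -0.8, 0.5]
gripper_width: 0.582
grasp_force: 0.0
```

```bash
python3 - <<'E'
import plan,cv2
import numpy as np
plan.go([(0.45,-0.15,0.3,80,5),(0.534,0.154,0.22,78.5,10)])
f=plan.grab('scene')['image']
cv2.imwrite('pics/m7.png',cv2.resize(f[100:250,270:403],(400,450))[...,::-1])
g=plan.grab('top')
m=cv2.inRange(g['image'],(200,200,200),(255,255,255))
for c in cv2.findContours(m,0,2)[0]:
    if 60<cv2.contourArea(c)<900:
        (u,v),r=cv2.minEnclosingCircle(c)
        if 150<u<320 and 190<v<260: print(u,v,r,plan.onz(g,u,v,.094).round(4))
E
```

```text
t 10.07 at [ 0.506  -0.3047  0.3158] yaw 83.9
-> [ 0.45 -0.15  0.3 ] 80
[29.6, -14.4, 3.2, -0.0, -0.0, 0.8],[29.4, -14.8, 3.2, -0.0, -0.0, 0.8],[29.2, -15.2, 3.2, -0.0, -0.0, 0.8],[29.0, -15.6, 3.2, -0.0, -0.0, 0.8],[28.7, -16.0, 3.2, -0.0, -0.0, 0.8],

-> [0.534 0.154 0.22 ] 78.5
[31.4, 3.0, 8.0, 0.0, 0.0, 0.1],[31.4, 2.9, 8.0, 0.0, 0.0, 0.1],[31.4, 2.8, 8.0, 0.0, 0.0, 0.1],[31.4, 2.7, 8.0, 0.0, 0.0, 0.1],[31.4, 2.7, 8.0, 0.0, 0.0, 0.1],
[31.4, 2.6, 8.0, 0.0, 0.0, 0.1],[31.4, 2.5, 8.0, 0.0, 0.0, 0.1],[31.4, 2.4, 8.0, 0.0, 0.0, 0.1],[31.5, 2.3, 8.0, 0.0, 0.0, 0.1],[31.5, 2.3, 8.0, 0.0, 0.0, 0.1],

271.0 228.0 11.180439949035645 [ 0.498  -0.0401  0.094 ]
233.72222900390625 221.94444274902344 11.278008460998535 [0.5166 0.0578 0.094 ]
196.36207580566406 215.63792419433594 11.24287223815918 [0.536  0.1566 0.094 ]
```

Request:
play_rows --pt "29 -14.5 3 0 0 0.8" --pt "29 -15 3 0 0 0.8" --pt "29 -15 3 0 0 0.8" --pt "29 -15.5 3 0 0 0.8" --pt "29 -16 3 0 0 0.8" --hand 85

```text
time: 10.58
tool_pos: [0.45, -0.1502, 0.3009]
tool_rot: [0.0, 0.767, 0.642, 0.0]
contact_force: [0.2, 0.9, 0.6]
gripper_width: 0.995
grasp_force: 0.0
```

Request:
play_rows --pt "31.5 3 8 0 0 0" --pt "31.5 3 8 0 0 0" --pt "31.5 3 8 0 0 0" --pt "31.5 3 8 0 0 0.5" --pt "31.5 3 8 0 0 0.5"

```text
time: 11.0
tool_pos: [0.4935, 0.0026, 0.2611]
tool_rot: [0.001, 0.772, 0.635, 0.001]
contact_force: [1.5, -0.5, 0.6]
gripper_width: 0.997
grasp_force: 0.0
```

Request:
play_rows --pt "31.5 2.5 8 0 0 0" --pt "31.5 2.5 8 0 0 0" --pt "31.5 2.5 8 0 0 0" --pt "31.5 2.5 8 0 0 0" --pt "31.5 2.5 8 0 0 0"

```text
time: 11.42
tool_pos: [0.5362, 0.155, 0.2209]
tool_rot: [0.0, 0.772, 0.636, 0.001]
contact_force: [0.3, -0.1, -0.1]
gripper_width: 0.995
grasp_force: 0.0
```

Request:
play_rows --pt "0 0 0 0 0 0"

```text
time: 11.5
tool_pos: [0.5356, 0.1574, 0.219]
tool_rot: [-0.001, 0.771, 0.637, -0.0]
contact_force: [-1.2, -0.3, 0.3]
gripper_width: 0.994
grasp_force: 0.0
```

```bash
python3 - <<'E'
import plan,cv2
import numpy as np
plan.go([(0.535,0.156,0.058,79,15)])
f=plan.grab('scene')['image']
cv2.imwrite('pics/m7.png',np.hstack([cv2.resize(f[120:330,180:320],(400,600)),cv2.resize(f[100:250,280:380],(400,600))])[...,::-1])
E
```

```text
t 11.5 at [0.5356 0.1574 0.219 ] yaw 79.2
-> [0.535 0.156 0.058] 79
[-0.1, 0.0, 10.7, -0.0, -0.0, 0.0],[-0.1, 0.0, 10.7, -0.0, -0.0, 0.0],[-0.1, -0.0, 10.7, -0.0, -0.0, 0.0],[-0.1, -0.0, 10.7, -0.0, -0.0, 0.0],[-0.1, -0.0, 10.7, -0.0, -0.0, 0.0],
[-0.1, -0.0, 10.7, -0.0, -0.0, 0.0],[-0.1, -0.0, 10.7, -0.0, -0.0, 0.0],[-0.1, -0.0, 10.7, -0.0, -0.0, 0.0],[-0.1, -0.0, 10.7, -0.0, -0.0, 0.0],[-0.1, -0.0, 10.7, -0.0, -0.0, 0.0],
[-0.1, -0.0, 10.7, -0.0, -0.0, 0.0],[-0.1, -0.0, 10.7, -0.0, -0.0, 0.0],[-0.1, -0.0, 10.7, -0.0, -0.0, 0.0],[-0.1, -0.0, 10.7, -0.0, -0.0, 0.0],[-0.1, -0.0, 10.7, -0.0, -0.0, 0.0],
```

View pics/m7.png

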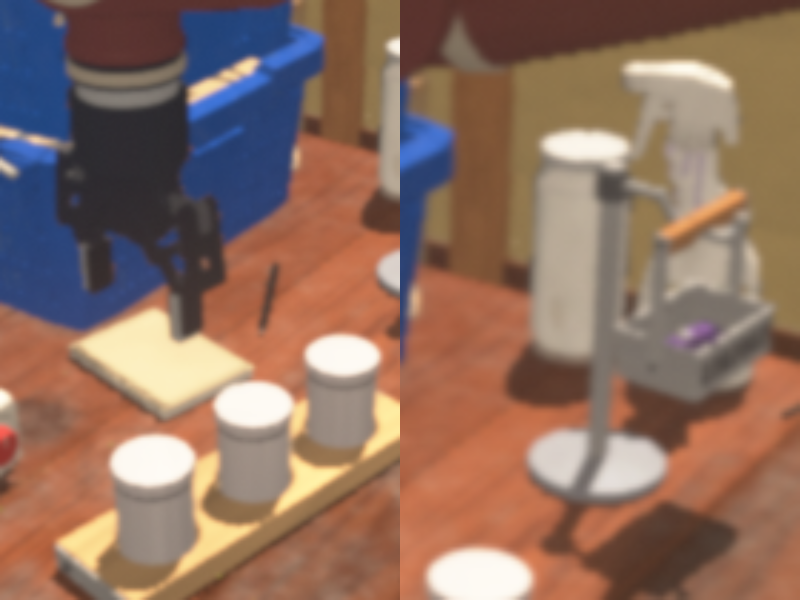

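The basket hangs level on the hook at (700,300) and all three tins stand upright in their pockets. Lower onto the left tin.

Request:
play_rows --pt "0 0 10 0 0 0" --pt "0 0 16 0 0 0" --pt "0 0 16 0 0 0" --pt "0 0 16 0 0 0" --pt "0 0 16 0 0 0"

```text
time: 11.97
tool_pos: [0.5359, 0.1519, 0.1459]
tool_rot: [0.0, 0.773, 0.635, 0.0]
contact_force: [0.8, 0.4, -0.2]
gripper_width: 0.997
grasp_force: 0.0
```

Request:
play_rows --pt "0 0 16 0 0 0" --pt "0 0 16 0 0 0" --pt "0 0 16 0 0 0" --pt "0 0 16 0 0 0" --pt "0 0 16 0 0 0"

```text
time: 12.38
tool_pos: [0.536, 0.1518, 0.0659]
tool_rot: [0.0, 0.773, 0.635, 0.0]
contact_force: [-1.4, 0.3, -0.6]
gripper_width: 0.991
grasp_force: 0.0
```

Request:
play_rows --pt "0 0 5 0 0 0" --pt "0 0 0 0 0 0" --pt "0 0 0 0 0 0" --pt "0 0 0 0 0 0"

```text
time: 12.72
tool_pos: [0.5368, 0.153, 0.0627]
tool_rot: [0.001, 0.772, 0.635, 0.001]
contact_force: [-0.6, 1.1, 1.1]
gripper_width: 0.997
grasp_force: 0.0
```

Request:
play_rows --pt "0 0 0 0 0 0" --pt "0 0 0 0 0 0" --pt "0 0 0 0 0 0" --pt "0 0 0 0 0 0" --pt "0 0 0 0 0 0" --hand 0

```text
time: 13.13
tool_pos: [0.5369, 0.1534, 0.0628]
tool_rot: [0.001, 0.772, 0.636, 0.001]
contact_force: [0.6, -0.5, 6.5]
gripper_width: 0.679
grasp_force: 64.8
```

Request:
play_rows --pt "0 0 -3 0 0 0" --pt "0 0 -7 0 0 0" --pt "0 0 -10 0 0 0" --pt "0 0 -10 0 0 0" --pt "0 0 -7 0 0 0"

```text
time: 13.55
tool_pos: [0.5362, 0.1533, 0.0999]
tool_rot: [0.0, 0.772, 0.636, 0.001]
contact_force: [0.6, 0.1, -1.3]
gripper_width: 0.678
grasp_force: 64.4
```

Request:
play_rows --pt "0 0 -3 0 0 0" --pt "0 0 0 0 0 0" --pt "0 0 0 0 0 0" --pt "0 0 0 0 0 0" --pt "0 0 0 0 0 0"

```text
time: 13.97
tool_pos: [0.5353, 0.1531, 0.1006]
tool_rot: [-0.0, 0.772, 0.636, -0.001]
contact_force: [0.4, -0.5, -1.4]
gripper_width: 0.681
grasp_force: 64.4
```

Request:
play_rows --pt "0 0 0 0 0 0" --pt "0 0 0 0 0 0"

```text
time: 14.13
tool_pos: [0.5355, 0.1532, 0.1008]
tool_rot: [-0.0, 0.772, 0.635, -0.0]
contact_force: [-0.6, 0.1, -1.5]
gripper_width: 0.682
grasp_force: 64.4
```

About 1.5 N, so tin_a is light. Set it back.

Request:
play_rows --pt "0 0 6 0 0 0" --pt "0 0 10 0 0 0" --pt "0 0 10 0 0 0" --pt "0 0 7 0 0 0" --pt "0 0 4 0 0 0"

```text
time: 14.55
tool_pos: [0.5344, 0.153, 0.0628]
tool_rot: [-0.001, 0.772, 0.636, -0.002]
contact_force: [-12.0, -1.4, 24.9]
gripper_width: 0.677
grasp_force: 66.3
```

Request:
play_rows --pt "0 0 2 0 0 0" --pt "0 0 1 0 0 0" --pt "0 0 0 0 0 0" --pt "0 0 0 0 0 0"

```text
time: 14.88
tool_pos: [0.5359, 0.1533, 0.0628]
tool_rot: [-0.0, 0.772, 0.636, -0.001]
contact_force: [-6.6, -0.9, 9.8]
gripper_width: 0.677
grasp_force: 65.2
```

The height and force match the first grasp, so it is seated. Release, rise and move to the middle tin.

Request:
play_rows --pt "0 0 -1 0 0 0" --pt "0 0 0 0 0 0" --pt "0 0 0 0 0 0" --pt "0 0 0 0 0 0" --pt "0 0 0 0 0 0" --hand 85

```text
time: 15.3
tool_pos: [0.5357, 0.1532, 0.062]
tool_rot: [-0.0, 0.772, 0.636, -0.0]
contact_force: [-0.4, 0.5, -0.3]
gripper_width: 0.996
grasp_force: 0.0
```

Request:
play_rows --pt "0 0 -8 0 0 0" --pt "0 0 -16 0 0 0" --pt "0 0 -20 0 0 0" --pt "0 0 -20 0 0 0" --pt "0 0 -16 0 0 0"

```text
time: 15.72
tool_pos: [0.5363, 0.1533, 0.1444]
tool_rot: [0.0, 0.772, 0.636, 0.001]
contact_force: [0.1, -0.1, -0.3]
gripper_width: 0.994
grasp_force: 0.0
```

```bash
cat > lids.py <<'E'
import plan,cv2
def lids():
    g=plan.grab('top')
    m=cv2.inRange(g['image'],(200,200,200),(255,255,255))
    for c in cv2.findContours(m,0,2)[0]:
        if 60<cv2.contourArea(c)<900:
            (u,v),r=cv2.minEnclosingCircle(c)
            if 150<u<320 and 190<v<260: print(round(u),round(v),round(r,1),plan.onz(g,u,v,.094).round(4))
E
python3 -c "
import plan,lids
plan.go([(0.517,0.056,0.14,79,5),(0.517,0.056,0.061,79,6)])
lids.lids()"
```

```text
t 15.72 at [0.5363 0.1533 0.1444] yaw 78.9
-> [0.517 0.056 0.14 ] 79
[-19.8, -0.0, 0.9, 0.0, -0.0, -0.0],[-19.8, -0.1, 0.9, 0.0, -0.0, -0.0],[-19.8, -0.1, 0.9, 0.0, -0.0, -0.0],[-19.8, -0.1, 0.9, 0.0, -0.0, -0.0],[-19.8, -0.1, 0.9, 0.0, -0.0, -0.0],

-> [0.517 0.056 0.061] 79
[0.0, 0.0, 13.2, 0.0, 0.0, 0.0],[0.0, 0.0, 13.2, 0.0, 0.0, 0.0],[0.0, 0.0, 13.2, 0.0, 0.0, 0.0],[0.0, 0.0, 13.2, 0.0, 0.0, 0.0],[0.0, 0.0, 13.2, 0.0, 0.0, 0.0],
[0.0, 0.0, 13.2, 0.0, 0.0, 0.0],
271 228 11.3 [ 0.4975 -0.04    0.094 ]
234 222 11.2 [0.5168 0.0579 0.094 ]
202 215 9.1 [0.5373 0.143  0.094 ]
```

Request:
play_rows --pt "-14 0 0 0 0 0" --pt "-22 0 0 0 0 0" --pt "-25 0 0 0 0 0" --pt "-22 0 0 0 0 0" --pt "-15 0 0 0 0 0"

```text
time: 16.18
tool_pos: [0.5155, 0.0549, 0.1408]
tool_rot: [-0.001, 0.772, 0.635, -0.001]
contact_force: [-0.6, -0.1, 0.6]
gripper_width: 0.996
grasp_force: 0.0
```

Request:
play_rows --pt "0 0 10 0 0 0" --pt "0 0 18 0 0 0" --pt "0 0 20 0 0 0" --pt "0 0 20 0 0 0" --pt "0 0 14 0 0 0"

```text
time: 16.6
tool_pos: [0.5148, 0.0572, 0.0568]
tool_rot: [-0.001, 0.772, 0.635, -0.002]
contact_force: [-0.1, -0.2, -0.8]
gripper_width: 0.996
grasp_force: 0.0
```

Request:
play_rows --pt "0 0 0 0 0 0" --pt "0 0 0 0 0 0"

```text
time: 16.77
tool_pos: [0.5154, 0.0572, 0.0583]
tool_rot: [-0.001, 0.772, 0.636, -0.001]
contact_force: [-0.2, -0.0, 0.4]
gripper_width: 0.995
grasp_force: 0.0
```

Request:
play_rows --pt "0 0 0 0 0 0" --pt "0 0 0 0 0 0" --pt "0 0 0 0 0 0" --pt "0 0 0 0 0 0" --pt "0 0 0 0 0 0" --hand 0

```text
time: 17.18
tool_pos: [0.5179, 0.0571, 0.0619]
tool_rot: [0.001, 0.772, 0.636, 0.001]
contact_force: [-2.7, 1.2, 6.7]
gripper_width: 0.683
grasp_force: 65.9
```

Request:
play_rows --pt "0 0 -3 0 0 0" --pt "0 0 -7 0 0 0" --pt "0 0 -10 0 0 0" --pt "0 0 -10 0 0 0" --pt "0 0 -7 0 0 0"

```text
time: 17.6
tool_pos: [0.5173, 0.0571, 0.0986]
tool_rot: [0.0, 0.772, 0.636, 0.0]
contact_force: [0.6, 0.8, -5.6]
gripper_width: 0.678
grasp_force: 65.5
```

Request:
play_rows --pt "0 0 -3 0 0 0" --pt "0 0 0 0 0 0" --pt "0 0 0 0 0 0" --pt "0 0 0 0 0 0" --pt "0 0 0 0 0 0"

```text
time: 18.02
tool_pos: [0.5164, 0.0571, 0.0996]
tool_rot: [-0.0, 0.772, 0.636, -0.001]
contact_force: [-0.9, -0.7, -5.2]
gripper_width: 0.677
grasp_force: 65.6
```

Request:
play_rows --pt "0 0 0 0 0 0" --pt "0 0 0 0 0 0"

```text
time: 18.18
tool_pos: [0.5167, 0.0571, 0.0999]
tool_rot: [-0.0, 0.772, 0.636, -0.0]
contact_force: [-0.5, -0.4, -5.2]
gripper_width: 0.679
grasp_force: 65.6
```

About 5.3 N, so tin_b is the heavy one. Set it back, then heft tin_c.

Request:
play_rows --pt "0 0 6 0 0 0" --pt "0 0 10 0 0 0" --pt "0 0 10 0 0 0" --pt "0 0 6 0 0 0" --pt "0 0 4 0 0 0"

```text
time: 18.6
tool_pos: [0.5156, 0.0571, 0.0621]
tool_rot: [-0.001, 0.772, 0.636, -0.001]
contact_force: [-0.9, 0.2, -5.3]
gripper_width: 0.68
grasp_force: 65.5
```

Request:
play_rows --pt "0 0 2 0 0 0" --pt "0 0 1 0 0 0" --pt "0 0 0 0 0 0" --pt "0 0 0 0 0 0"

```text
time: 18.93
tool_pos: [0.5174, 0.0571, 0.062]
tool_rot: [0.0, 0.772, 0.636, 0.0]
contact_force: [-2.3, 1.2, -0.1]
gripper_width: 0.679
grasp_force: 65.9
```

Request:
play_rows --pt "0 0 0 0 0 0" --pt "0 0 0 0 0 0" --pt "0 0 0 0 0 0" --pt "0 0 0 0 0 0" --pt "0 0 0 0 0 0" --hand 85

```text
time: 19.35
tool_pos: [0.5174, 0.057, 0.0617]
tool_rot: [0.0, 0.772, 0.636, 0.0]
contact_force: [0.1, -0.5, -1.0]
gripper_width: 0.995
grasp_force: 0.0
```

Request:
play_rows --pt "0 0 -8 0 0 0" --pt "0 0 -16 0 0 0" --pt "0 0 -20 0 0 0" --pt "0 0 -20 0 0 0" --pt "0 0 -16 0 0 0"

```text
time: 19.77
tool_pos: [0.5175, 0.057, 0.1436]
tool_rot: [0.001, 0.772, 0.636, 0.001]
contact_force: [0.5, -0.7, 0.6]
gripper_width: 0.993
grasp_force: 0.0
```

Request:
play_rows --pt "-14 0 0 0 0 0" --pt "-22 0 0 0 0 0" --pt "-25 0 0 0 0 0" --pt "-22 0 0 0 0 0" --pt "-16 0 0 0 0 0"

```text
time: 20.18
tool_pos: [0.4978, -0.0415, 0.1421]
tool_rot: [0.001, 0.772, 0.635, 0.0]
contact_force: [0.5, 0.4, -0.1]
gripper_width: 0.997
grasp_force: 0.0
```

```bash
python3 -c "
import plan,lids
plan.go([(0.4975,-0.0405,0.060,79,5)])
lids.lids()"
```

```text
t 20.18 at [ 0.4978 -0.0415  0.1421] yaw 78.9
-> [ 0.4975 -0.0405  0.06  ] 79
[0.2, -0.1, 16.4, 0.0, 0.0, -0.0],[0.2, -0.1, 16.4, 0.0, 0.0, -0.0],[0.2, -0.1, 16.4, 0.0, 0.0, -0.0],[0.2, -0.1, 16.4, 0.0, 0.0, -0.0],[0.2, -0.1, 16.4, 0.0, 0.0, -0.0],

196 216 11.1 [0.5363 0.1562 0.094 ]
```

Request:
play_rows --pt "0 0 10 0 0 0" --pt "0 0 18 0 0 0" --pt "0 0 20 0 0 0" --pt "0 0 20 0 0 0" --pt "0 0 12 0 0 0"

```text
time: 20.65
tool_pos: [0.4966, -0.0389, 0.0587]
tool_rot: [-0.001, 0.772, 0.636, -0.001]
contact_force: [0.0, 0.4, -0.3]
gripper_width: 0.993
grasp_force: 0.0
```

Request:
play_rows --pt "0 0 0 0 0 0" --pt "0 0 0 0 0 0"

```text
time: 20.82
tool_pos: [0.4975, -0.0394, 0.0606]
tool_rot: [-0.001, 0.772, 0.636, -0.0]
contact_force: [0.3, 0.2, -0.4]
gripper_width: 0.991
grasp_force: 0.0
```

Request:
play_rows --pt "0 0 0 0 0 0" --pt "0 0 0 0 0 0" --pt "0 0 0 0 0 0" --pt "0 0 0 0 0 0" --pt "0 0 0 0 0 0" --hand 0

```text
time: 21.23
tool_pos: [0.4988, -0.0402, 0.0632]
tool_rot: [0.001, 0.772, 0.636, 0.001]
contact_force: [-3.7, 0.9, 6.9]
gripper_width: 0.679
grasp_force: 63.1
```

Request:
play_rows --pt "0 0 -3 0 0 0" --pt "0 0 -7 0 0 0" --pt "0 0 -10 0 0 0" --pt "0 0 -10 0 0 0" --pt "0 0 -7 0 0 0"

```text
time: 21.65
tool_pos: [0.4986, -0.0403, 0.1002]
tool_rot: [0.001, 0.772, 0.636, 0.001]
contact_force: [-0.1, -0.4, -2.0]
gripper_width: 0.671
grasp_force: 64.2
```

Request:
play_rows --pt "0 0 -3 0 0 0" --pt "0 0 0 0 0 0" --pt "0 0 0 0 0 0" --pt "0 0 0 0 0 0" --pt "0 0 0 0 0 0"

```text
time: 22.07
tool_pos: [0.4974, -0.04, 0.1006]
tool_rot: [-0.001, 0.772, 0.636, -0.0]
contact_force: [0.8, -0.3, -2.3]
gripper_width: 0.679
grasp_force: 64.2
```

Request:
play_rows --pt "0 0 0 0 0 0" --pt "0 0 0 0 0 0"

```text
time: 22.23
tool_pos: [0.4977, -0.04, 0.1008]
tool_rot: [-0.0, 0.772, 0.636, -0.0]
contact_force: [0.5, -0.9, -2.2]
gripper_width: 0.676
grasp_force: 64.2
```

tin_c weighs about 2.2 N, so it is light and tin_b is confirmed. Set tin_c back.

Request:
play_rows --pt "0 0 6 0 0 0" --pt "0 0 10 0 0 0" --pt "0 0 10 0 0 0" --pt "0 0 6 0 0 0" --pt "0 0 4 0 0 0"

```text
time: 22.65
tool_pos: [0.4966, -0.0398, 0.0633]
tool_rot: [-0.001, 0.772, 0.636, -0.001]
contact_force: [-7.5, 1.6, 20.4]
gripper_width: 0.679
grasp_force: 65.8
```

Request:
play_rows --pt "0 0 2 0 0 0" --pt "0 0 1 0 0 0" --pt "0 0 0 0 0 0" --pt "0 0 0 0 0 0"

```text
time: 22.98
tool_pos: [0.4981, -0.0401, 0.0633]
tool_rot: [-0.0, 0.772, 0.636, -0.0]
contact_force: [-3.2, 0.9, 5.9]
gripper_width: 0.677
grasp_force: 64.8
```

Request:
play_rows --pt "0 0 0 0 0 0"

```text
time: 23.07
tool_pos: [0.4981, -0.0401, 0.0633]
tool_rot: [-0.0, 0.772, 0.636, -0.0]
contact_force: [-3.1, 0.7, 5.5]
gripper_width: 0.677
grasp_force: 64.8
```

Seated at the same height. Release it and go back to tin_b.

Request:
play_rows --pt "0 0 0 0 0 0" --pt "0 0 0 0 0 0" --pt "0 0 0 0 0 0" --pt "0 0 0 0 0 0" --pt "0 0 0 0 0 0" --hand 85

```text
time: 23.48
tool_pos: [0.498, -0.0401, 0.0622]
tool_rot: [0.0, 0.772, 0.635, 0.0]
contact_force: [-0.2, 0.3, 0.5]
gripper_width: 0.999
grasp_force: 0.0
```

Request:
play_rows --pt "0 0 -8 0 0 0" --pt "0 0 -16 0 0 0" --pt "0 0 -20 0 0 0" --pt "0 0 -20 0 0 0" --pt "0 0 -16 0 0 0"

```text
time: 23.9
tool_pos: [0.4984, -0.0402, 0.1445]
tool_rot: [0.001, 0.772, 0.636, 0.001]
contact_force: [0.1, 0.4, 0.0]
gripper_width: 0.994
grasp_force: 0.0
```

Request:
play_rows --pt "14 0 0 0 0 0" --pt "22 0 0 0 0 0" --pt "25 0 0 0 0 0" --pt "22 0 0 0 0 0" --pt "16 0 0 0 0 0"

```text
time: 24.32
tool_pos: [0.5173, 0.0586, 0.1431]
tool_rot: [0.0, 0.772, 0.636, 0.0]
contact_force: [-0.5, 0.3, -0.0]
gripper_width: 0.995
grasp_force: 0.0
```

Request:
play_rows --pt "0 0 10 0 0 0" --pt "0 0 18 0 0 0" --pt "0 0 20 0 0 0" --pt "0 0 20 0 0 0" --pt "0 0 12 0 0 0"

```text
time: 24.73
tool_pos: [0.5154, 0.0565, 0.0598]
tool_rot: [-0.001, 0.772, 0.635, -0.001]
contact_force: [-0.1, 0.2, 0.5]
gripper_width: 1.0
grasp_force: 0.0
```

Request:
play_rows --pt "0 0 0 0 0 0" --pt "0 0 0 0 0 0"

```text
time: 24.9
tool_pos: [0.5164, 0.0567, 0.0618]
tool_rot: [-0.001, 0.772, 0.635, -0.001]
contact_force: [-0.2, 0.3, 0.0]
gripper_width: 0.994
grasp_force: 0.0
```

Request:
play_rows --pt "0 0 0 0 0 0" --pt "0 0 0 0 0 0" --pt "0 0 0 0 0 0" --pt "0 0 0 0 0 0" --pt "0 0 0 0 0 0" --hand 0

```text
time: 25.32
tool_pos: [0.5181, 0.057, 0.0643]
tool_rot: [0.001, 0.772, 0.636, 0.001]
contact_force: [-2.5, -0.4, 6.2]
gripper_width: 0.678
grasp_force: 65.7
```

Request:
play_rows --pt "0 0 -3 0 0 0" --pt "0 0 -8 0 0 0" --pt "0 0 -14 0 0 0" --pt "0 0 -16 0 0 0" --pt "0 0 -18 0 0 0"

```text
time: 25.73
tool_pos: [0.5153, 0.0571, 0.1203]
tool_rot: [-0.001, 0.772, 0.636, -0.001]
contact_force: [-0.1, -1.0, -6.4]
gripper_width: 0.681
grasp_force: 65.7
```

Request:
play_rows --pt "0 0 -18 0 0 0" --pt "0 0 -16 0 0 0" --pt "0 0 -12 0 0 0" --pt "0 0 -7 0 0 0" --pt "0 0 -3 0 0 0"

```text
time: 26.15
tool_pos: [0.5172, 0.0571, 0.1782]
tool_rot: [0.0, 0.772, 0.636, 0.0]
contact_force: [1.1, -0.2, -5.6]
gripper_width: 0.682
grasp_force: 65.8
```

Request:
play_rows --pt "0 0 0 0 0 0" --pt "0 0 0 0 0 0" --pt "0 0 0 0 0 0" --pt "0 0 0 0 0 0" --pt "0 0 0 0 0 0"

```text
time: 26.57
tool_pos: [0.5165, 0.0571, 0.1764]
tool_rot: [-0.001, 0.772, 0.636, -0.001]
contact_force: [-0.0, -0.5, -6.0]
gripper_width: 0.681
grasp_force: 65.7
```

```bash
python3 -c "
import plan,cv2
s=plan.pose()[2];print(s['time'],s['tool_pos'],s['contact_force'],abs(s['joint_vel']).max())
f=plan.grab('scene')['image'];cv2.imwrite('pics/m8.png',cv2.resize(f[90:360,140:420],None,fx=2.2,fy=2.2)[...,::-1])"
```

```text
26.5667 [0.51648971 0.05706997 0.17635933] [-0.02727157 -0.47025757 -6.01717367] 0.004036705572350414
```

View pics/m8.png

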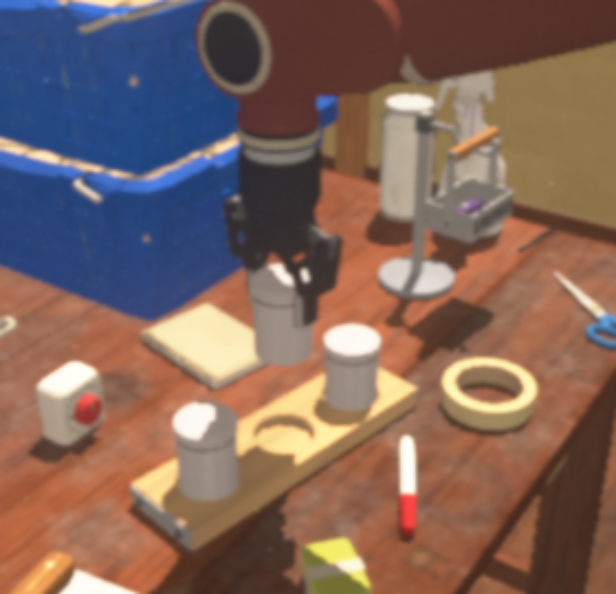

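The middle tin is held upright at (282,315) above its empty pocket, the other two stand in theirs and the basket hangs at (470,210). Hand in.

```bash
python3 -c "
from plant import manip
print(manip.job_done())"
```

```text
the job is handed in; nothing more can be done
None
```

The job is handed in (no verdict came back): the basket hangs on the hook, tin_b (middle), the heaviest at about 5.3–6 N against 1.5 N and 2.2 N, is held up upright and still, and tin_a and tin_c are back in their pockets.

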